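# Open and hold the stitching-head guard gate in a tatami workshop

### The arm

A 6-joint arm with a two-finger parallel gripper is mounted at the origin on the work surface. World frame = base frame: x ahead of the robot, y to its left, z up, the work surface at z = 0. Lengths are in m, angles in degrees, forces in N, time in s.
With the tool pointing down it reaches from about 0.4 to 0.825 m from the base axis. Payload 7 kg.
Tool frame: the origin (TCP) lies midway between the tips of the shut fingers; the grasp point (between the pads) lies 19 mm behind it (ctrl.grip_point_offset is the distance from the TCP to the grasp point, in m); x points along the fingers, y is the direction in which the jaws open and shut, and the axes are right-handed (so a half turn about x gives the same grasp; the last joint's range is limited). The gripper opens to 88 mm and grips with 3 to 60 N. Pads are 19 mm wide; open, the fingers measure 130 mm over their backs; the gripper's body (78 mm by 193 mm) begins 47 mm behind the grasp point.
Start: joints at [93.169, 20.546, 0.682, 0, -70.136, -16.507], TCP at [0.156, 0.657, 0.227] pointing down, gripper open.
Joint ranges: [-176.03, 176.03], [-82.01, 121.73], [-58.28, 71.71], [-173.87, 95.51], [-174.79, -0.11], [-173.66, 173.66]. Speed limits (degrees/s): [136.94, 136.94, 172.46, 180, 180, 180].

### API

Orientations are given as [roll, pitch, yaw] about the fixed x, y, z axes, in that order (R = Rz(yaw) Ry(pitch) Rx(roll)).
In Python, from plant import ctrl gives the robot as it stands.
- The arm moves only by the tool drive_tool, never from a script. Its argument "plan" is a list of rows, each a list of 3 entries, a list of its own where there are three numbers: the shift along the tool's x, y, z in m, then the turn, a rotation vector about the tool's x, y, z in degrees, then the opening, from 0 (shut) to 1 (fully open). In form: [[[dx, dy, dz], [wx, wy, wz], grip], ...]. A call has 1 to 20 rows; each row is the pose to reach, as a shift and turn from the pose measured when the call began, along the tool's axes at that moment; what a row does not reach only later rows make up. A row lasts 1/12 s, in which the tool goes at most 41.7 mm and 7.16 degrees, less where a joint would pass 70% of its speed; a pose out of reach is approached as far as the arm can. A call with a gripper value outside its range is refused whole. The fingers move at their own pace and stop on an object; the grip force is fixed at half the most. Time passes only in rows, so rows that repeat a pose let the fingers close. It gives the time, the measured TCP pose, the force and the opening at its end, in the units of the state.
- ctrl.get_obs(): the state, without advancing time (a new reading comes with each control period).
- ctrl.snapshot(name): name is "scene" or "top"; returns the picture (420x560x3 uint8, blue, green, red); there is no depth.
- ctrl.get_calibration(name): a dict with "fx", "fy", "cx", "cy" (pixels), "R" (3x3) and "t" (3): a world point X has camera coordinates R X + t. Camera axes: x right, y down, z forward; pixel columns grow to the right and rows downward; lengths in m; the calibration is good to about 2 mm. A picture is of the moment at which its call begins. get_calibration takes no time and is no camera call.
- ctrl.close_job(): hands the job in, once; it reports no verdict.
Trained networks look in the newest picture that a camera, given by its name, has taken for a name from the list of things; names that differ only in an ending like _2 or _b are one class to them, and where a whole thing is asked for, a point or a joint stands for the part that bears it (a point fixed in the world has none). Each returns a list of dicts, best first, with "confidence" (0 to 1); they miss things now and then, are a little off and sometimes report something else, mostly with a low value. They report only what shows in the picture. A call takes as long as a camera call.
- ctrl.cut_out(camera, name): "pixels" (420x560 bool, what is visible of it) and "pixel" ([column, row] in pixels, amid what is visible of it).
- ctrl.landmark_of(camera, name): "pixel" ([column, row] in pixels: a listed point, or the origin of a listed thing).
The state is a dict: "clock": time; "joint_pos": joint angles; "qvel": joint speeds; "tau": joint torques, N m; "tool_pos": TCP position; "orientation": TCP orientation; "force": force on the tool from outside, world axes, zero at the start; "moment": the same for the moment, N m; "opening": finger opening in m.
Only numpy, scipy, OpenCV 4.12 (cv2) and the standard library are available. Lean on these libraries where they do the work, as an engineer would, in place of code of your own. Each camera call takes 0.05 s, during which the arm holds its last target. There are 200 camera calls.

### The job

Squeeze the sprung trigger of the brake-release hand grip fully against its hilt and let it go again; then squeeze the two catches on top of the guard cage fully home against their fixed lugs, first the one at the hinge end, then the one at the grip end. Then take the gate by its wooden grip, swing it out past its detent to about square with the cage front and finish while still holding it wide open by that grip, because it springs back if let go. Leave the tools and other things on the bench where they are.

Things in the scene. Friction and masses are not known exactly. Their poses are not given: they have to be found in the camera images.
- guard: the guard cage round the stitching head, fixed to the table: grey posts, clear sides, dark base plate 240 x 280 x 12 mm, top rail at 150 mm. Origin on the table in the middle of its front plane; x points into the cage (away from the gate's side), y to the left seen from the gate's side, z up.
- gate_hinge (a point): point on the gate's vertical hinge line, at the pinching height of the gate's grip (195 mm above the table); hinge is on the cage's left (+y) side, 10 mm before the front plane
- gate (a joint): gate angle, rad: 0 shut, 1.6 at its stop; the free end swings to the cage's -x, then +y (clockwise from above). Locked until both catches are home. A spring pulls it shut (0.05 N m shut, 0.5 N m wide open: 3 N at the grip); a ball detent must be overcome between 0.3 and 0.7 rad (some 5 N more at the grip); let go from wide open, the gate swings back, often right shut.
- grip_mid (a point): middle of the gate's upright round wooden grip (20 mm thick, 62 mm tall, top 30 mm above this point), at the height to pinch; it moves with the gate, 167 mm from the hinge line, standing 25 mm before the gate. The gate's top edge is 47 mm below this point, its keeper pins and the catches' tongues reach up to 29 mm below this point.
- grip: the gate's upright wooden grip, carried by the gate, free to turn about its own vertical axis; origin at table height below its axis
- catch_a (a joint): First catch, at the hinge (left, +y) end of the cage's top rail: m its sliding tab has been squeezed towards its fixed lug; 0 to 0.002 at the start (locked), 0.014 = fully home against its stop (gate freed; it frees the gate from about 0.011). Slides along the cage's +y; takes about 4 to 6 N and stays where it is left.
- catch_a_mid (a point): point fixed to the cage (same axes), 185 mm above the table, the height to pinch at: half-way across first catch's tab and lug when squeezed. Along the cage's y they span 50 mm over both when locked, 36 squeezed: lug's outer face 18 mm from here towards +y, tab's outer face 32 mm the other way when locked, 18 squeezed. Both tops are 20 mm above here.
- lug_a: fixed lug of first catch; origin at the middle of its foot on the top rail, 150 mm above the table. Lug and tab are upright steel plates 24 mm wide (cage x), 8 mm thick (cage y), 55 mm tall
- catch_b (a joint): Second catch, at the grip (right, -y) end of the cage's top rail: m its sliding tab has been squeezed towards its fixed lug; 0 to 0.002 at the start (locked), 0.014 = fully home against its stop (gate freed; it frees the gate from about 0.011). Slides along the cage's -y; takes about 4 to 6 N and stays where it is left.
- catch_b_mid (a point): point fixed to the cage (same axes), 185 mm above the table, the height to pinch at: half-way across second catch's tab and lug when squeezed. Along the cage's y they span 50 mm over both when locked, 36 squeezed: lug's outer face 18 mm from here towards -y, tab's outer face 32 mm the other way when locked, 18 squeezed. Both tops are 20 mm above here.
- lug_b: fixed lug of second catch; origin at the middle of its foot on the top rail, 150 mm above the table. Lug and tab are upright steel plates 24 mm wide (cage x), 8 mm thick (cage y), 55 mm tall
- release: stand of the brake-release hand grip: dark base plate 80 x 100 x 12 mm fixed to the table, to the left or the right of the cage; origin at the centre of its underside, z up; the trigger stands on its +y side, the fixed hilt on its -y side
- hilt: the fixed upright wooden hilt on that stand, 28 x 28 mm, from 12 to 152 mm above the table; origin at its foot, in the middle of the face that looks at the trigger
- trigger (a joint): sprung steel trigger beside the hilt, hinged at its lower end 58 mm above the table (top at 148 mm): rad squeezed towards the hilt (the stand's -y); 0 at rest, 0.22 fully home at its stop; takes about 2 to 6 N at the pinching height and springs back when let go
- trigger_mid (a point): point fixed to the stand (same axes), 125 mm above the table, the height to pinch at: half-way across hilt and trigger when squeezed. Along the stand's y they span 51 mm at rest, about 37 squeezed: hilt's outer face 18 mm from here towards -y, trigger's outer face 33 mm towards +y at rest, 18.5 squeezed. The trigger is 20 mm wide along x.
- stand: spool of grey thread on a turned foot, 90 mm wide, 140 mm tall, fixed to the table on the side where the brake-release grip is not; not to be handled
- mallet: hand mallet, wooden handle and dark steel head, 240 mm long, lying near the robot; bystander
- awl_long: awl with dark wooden handle, 190 mm, lying along the cage's right side; bystander
- awl_short: awl with pale wooden handle, 140 mm, lying along the cage's left side; bystander
- gauge: U-shaped wooden gauge, 90 x 70 x 22 mm, lying near the robot; bystander
- cone: pale thread cone, 64 mm wide, 115 mm tall, standing to one side; bystander
- jar: glass jar with steel cap, 60 mm wide, 75 mm tall, standing to one side; bystander
- thumb_ring: brass ring, 40 mm wide, 14 mm high, lying near the robot; bystander

How it is judged (in metres and radians):
On the way, in this order (a step that is already met when the one before it is completed fails the run):
1. the trigger is squeezed home against the hilt between the fingers (value of joint trigger above 0.17 rad and contact force between the fingers and hilt above 1 N), for 0.1 s.
2. the trigger is let go and has sprung back (value of joint trigger below 0.04 rad), for 0.1 s.
3. the first catch (hinge end) is squeezed home between the fingers (value of joint catch_a above 0.0115 m and contact force between the fingers and lug_a above 1 N), for 0.1 s.
4. the second catch (grip end) is squeezed home between the fingers (value of joint catch_b above 0.0115 m and contact force between the fingers and lug_b above 1 N), for 0.1 s.
5. the gate is swung past its detent by its grip (value of joint gate above 0.8 rad and contact force between the fingers and grip above 1 N), for 0.1 s.
At the end, for the whole second after the job is handed in: the gate is held still at more than 1.22 rad (70 degrees) by the fingers on its grip (over 1 N), both catches are still squeezed home (over 10.5 mm) and the trigger is back at rest (under 0.05 rad) (value of joint gate between 1.22 and 1.65 rad and value of joint each of catch_a, catch_b above 0.0105 m and value of joint trigger below 0.05 rad and contact force between the fingers and grip above 1 N and velocity of joint gate between -0.15 and 0.15 rad/s); the arm keeps its last pose, push and grip.
It fails at once if the second catch is squeezed before the first (value of joint catch_b above 0.007 m and value of joint catch_a below 0.0095 m).
It fails at once if a tool or other loose thing on the bench is pushed more than 30 mm out of place (distance of any of mallet, awl_long, awl_short, gauge, cone, jar, thumb_ring from where it was at the start of the episode above 0.03 m).
It also fails if it takes over 64 s, if anything falls off the work surface, if the arm or the gripper's body presses on something with over 40 N, if the wrist force passes 120 N, or if a joint passes its speed limit or range.

## Working session

There is one attempt and no reset: what is moved stays moved. The work goes in short steps, Python scripts to look and compute and a tool call to move; the robot and the scene stay as the last step left them, time stands still between calls to the robot, and variables do not carry over. Pictures are saved under pics/ and viewed, about 8 in all and at most 12, crops included, and the job is handed in when it is done.

Besides the shell and the picture viewer there is one more tool, called after "Call:" by a JSON object that holds its "name" and its "arguments". drive_tool: Moves the arm, as the interface text tells. Its arguments: {"type":"object","properties":{"plan":{"type":"array","items":{"type":"array"}}},"required":["plan"]}

```bash
mkdir -p pics; ls; cat > h.py <<'E'
import numpy as np, cv2
from plant import ctrl
from scipy.spatial.transform import Rotation as Ro
def ray(cam,px):
    c=ctrl.get_calibration(cam);R=np.array(c['R']);t=np.array(c['t']).ravel()
    d=R.T@np.array([(px[0]-c['cx'])/c['fx'],(px[1]-c['cy'])/c['fy'],1]);return -R.T@t,d/np.linalg.norm(d)
def tri(p1,p2):
    (a,d),(b,e)=ray('scene',p1),ray('top',p2)
    s=np.linalg.lstsq(np.c_[d,-e],b-a,rcond=None)[0]
    P,Q=a+s[0]*d,b+s[1]*e
    return (P+Q)/2,np.linalg.norm(P-Q)
def atz(cam,px,z):
    a,d=ray(cam,px);return a+d*(z-a[2])/d[2]
def proj(cam,X):
    c=ctrl.get_calibration(cam);v=np.array(c['R'])@X+np.array(c['t']).ravel()
    return np.array([c['fx']*v[0]/v[2]+c['cx'],c['fy']*v[1]/v[2]+c['cy']])
def pose():
    o=ctrl.get_obs();return np.array(o['tool_pos']),Ro.from_euler('xyz',o['orientation'],degrees=True)
E
python3 - <<'E'
from h import *
np.set_printoptions(precision=4,suppress=True)
for c in('scene','top'):
    cv2.imwrite(f'pics/{c}0.png',ctrl.snapshot(c))
print(ctrl.get_obs())
for n in ['guard','gate_hinge','grip_mid','grip','catch_a_mid','catch_b_mid','lug_a','lug_b','release','hilt','trigger_mid']:
    r={}
    for c in('scene','top'):
        r[c]=ctrl.landmark_of(c,n); print(n,c,[(np.round(k['pixel'],1),round(k['confidence'],2)) for k in r[c]])
    if r['scene'] and r['top']:
        for a in r['scene'][:2]:
            for b in r['top'][:2]: print('   ',*tri(a['pixel'],b['pixel']))
E
```

```text
pics
{'clock': 0.1, 'joint_pos': array([ 93.1691,  20.5873,   0.6401,  -0.0177, -70.1353, -16.5068]), 'qvel': array([ 0.0224, -0.0149,  0.1556, -0.0116,  0.0444, -0.1166]), 'tau': array([ -0.0017, -58.4169,  29.3753,   7.0156,   0.0101,  -0.0001]), 'tool_pos': array([0.1556, 0.6564, 0.2257]), 'orientation': array([ 95.0928,  89.9159, -98.251 ]), 'force': array([ 0.0598, -0.1355, -0.9663]), 'moment': array([-0.0659,  0.0503, -0.0258]), 'opening': 0.0874506123206247}
guard scene [(array([288.7, 268.6]), 0.73)]
guard top [(array([424.2, 181.2]), 0.64)]
    [ 0.6212 -0.1182  0.1505] 0.4568098787734857
gate_hinge scene [(array([316.4, 257.4]), 0.68)]
gate_hinge top [(array([216. , 189.1]), 0.96)]
    [0.605  0.1525 0.1694] 0.0036379420684459055
grip_mid scene [(array([275.2, 200.1]), 0.44)]
grip_mid top [(array([284.8, 203.1]), 0.6), (array([404.1, 225.8]), 0.24)]
    [ 0.5655 -0.0134  0.176 ] 0.0007475934060150875
    [ 0.4772 -0.2458 -0.0677] 0.24345281184127723
grip scene [(array([204. , 151.3]), 0.25)]
grip top []
catch_a_mid scene [(array([292.8, 271.2]), 0.82), (array([410.7, 308.9]
[... 923 characters left out ...]
    [ 0.6613  0.3026 -0.0862] 0.23617219383307061
    [0.6645 0.2052 0.0209] 0.4216510445602526
release scene [(array([409.5, 311. ]), 0.97), (array([385.6, 250.1]), 0.59)]
release top [(array([153.6, 239.1]), 0.89)]
    [ 0.4866  0.3597 -0.0045] 0.0018137663858062002
    [0.4982 0.2734 0.2222] 0.04234565857953768
hilt scene [(array([407.2, 306.8]), 0.98), (array([247.3, 224.5]), 0.6), (array([308.9, 352.7]), 0.17)]
hilt top [(array([153. , 235.9]), 0.76)]
    [0.4953 0.3519 0.0258] 0.0021560532902324806
    [0.6146 0.1554 0.4329] 0.2870297506584524
trigger_mid scene [(array([416.3, 290.6]), 0.7)]
trigger_mid top [(array([139.2, 238.9]), 0.79)]
    [0.4895 0.3545 0.119 ] 0.010858579481396543
```

View pics/scene0.png

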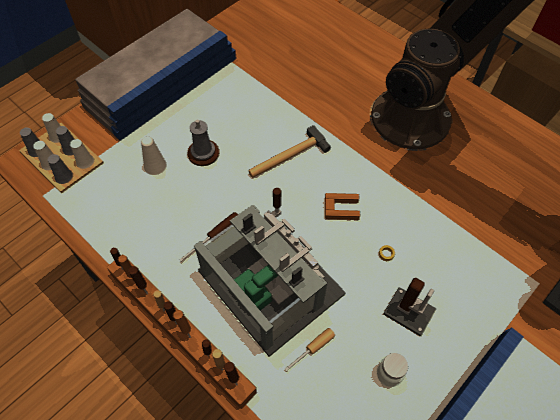

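View pics/top0.png

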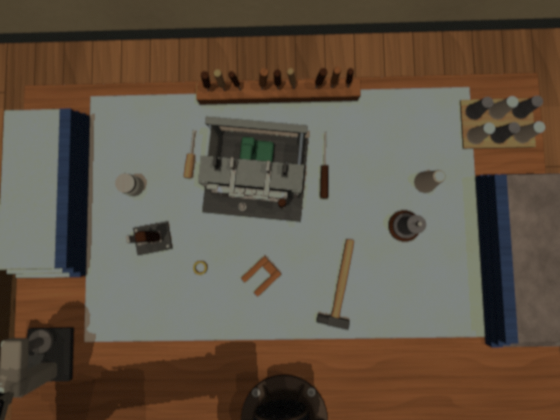

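The scene view shows the cage at about (270,270), the grip at (277,197) and the release stand at (410,305). In the top view the cage is at (255,170), the grip at (284,202) and the stand at (152,238). I'll enlarge these.

```bash
python3 - <<'E'
import cv2,numpy as np
t=cv2.imread('pics/top0.png');s=cv2.imread('pics/scene0.png')
def z(i,x,y,w,h,k,W,H):return cv2.resize(i[y:y+h,x:x+w],(W,H),interpolation=cv2.INTER_CUBIC)
a=z(t,190,110,130,112,0,400,345);b=z(s,180,170,175,151,0,400,345)
c=z(t,120,210,65,55,0,300,254);d=z(s,375,260,75,64,0,300,254)
top=np.hstack([a,b]);bot=np.hstack([c,d,np.zeros((254,200,3),np.uint8)])
im=np.vstack([top,bot]);im=np.clip(im*1.5,0,255).astype(np.uint8);cv2.imwrite('pics/crop1.png',im)
E
```

```text
(no output)
```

View pics/crop1.png

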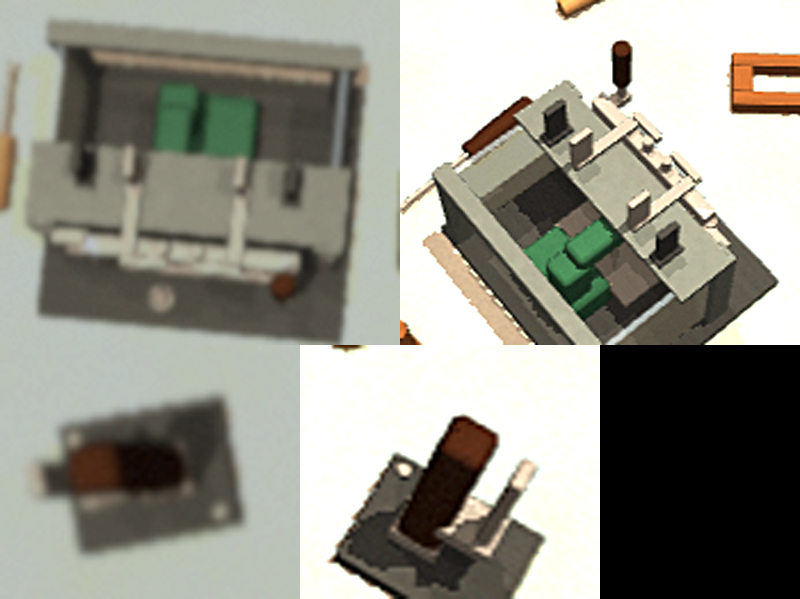

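```bash
python3 - <<'E'
from h import *
np.set_printoptions(precision=4,suppress=True)
for n in ['lug_a','catch_a','hilt','trigger','grip','gate']:
    for c in('scene','top'):
        for k in ctrl.cut_out(c,n)[:4]:
            m=np.argwhere(k['pixels'])[:,::-1]
            b=cv2.boxPoints(cv2.minAreaRect(m.astype(np.float32)))
            print(n,c,round(k['confidence'],2),len(m),k['pixel'],'bbox',m.min(0),m.max(0),'rect',b.round(0).tolist())
# manual triangulation of tops
S={'lugA':(180+268*.4375,170+228*.4375),'lugB':(180+155*.4375,170+105*.4375),'tabA':(180+238*.4375,170+196*.4375),'tabB':(180+180*.4375,170+134*.4375),'grip':(180+222*.4375,170+44*.4375),'trigtop':(375+225*.25,260+118*.25),'hilttop':(375+175*.25,260+82*.25)}
T={'lugA':(190+85*.325,110+160*.325),'lugB':(190+292*.325,110+172*.325),'tabA':(190+129*.325,110+152*.325),'tabB':(190+240*.325,110+165*.325),'grip':(190+285*.325,110+288*.325),'trigtop':(120+38*.2167,210+134*.2167),'hilttop':(120+97*.2167,210+120*.2167)}
for k in S: print(k,np.round(S[k],1),np.round(T[k],1),*tri(S[k],T[k]))
E
```

```text
lug_a scene 0.72 173 [295.1, 276.1] bbox [290 267] [302 286] rect [[286.0, 279.0], [299.0, 266.0], [308.0, 275.0], [295.0, 288.0]]
lug_a top 0.72 90 [132.1, 237.3] bbox [126 236] [141 245] rect [[125.0, 243.0], [126.0, 235.0], [142.0, 237.0], [141.0, 245.0]]
lug_a top 0.66 89 [284.8, 166.6] bbox [281 163] [288 177] rect [[280.0, 177.0], [282.0, 163.0], [288.0, 163.0], [287.0, 177.0]]
lug_a top 0.54 103 [214.7, 162.0] bbox [213 157] [221 170] rect [[213.0, 157.0], [221.0, 157.0], [221.0, 170.0], [213.0, 170.0]]
catch_a scene 0.85 309 [265.7, 230.2] bbox [254 220] [294 243] rect [[251.0, 229.0], [290.0, 217.0], [295.0, 231.0], [256.0, 244.0]]
catch_a scene 0.75 326 [293.4, 256.8] bbox [280 236] [311 270] rect [[274.0, 262.0], [300.0, 236.0], [312.0, 248.0], [286.0, 274.0]]
catch_a top 0.82 238 [233.8, 185.4] bbox [229 160] [243 198] rect [[229.0, 160.0], [243.0, 160.0], [243.0, 198.0], [229.0, 198.0]]
catch_a top 0.75 248 [264.9, 185.8] bbox [253 161] [271 199] rect [[252.0, 197.0], [267.0, 160.0], [280.0, 165.0], [266.0, 203.0]]
hilt scene 0.96 518 [408.2, 295.5] bbox [398 278] [423 3
[... 1344 characters left out ...]
4.0], [284.0, 209.0]]
gate top 0.45 1173 [341.7, 297.5] bbox [316 240] [353 330] rect [[315.0, 329.0], [320.0, 238.0], [353.0, 240.0], [349.0, 330.0]]
lugA [297.2 269.8] [217.6 162. ] [0.6657 0.1468 0.1927] 0.002211853727364014
lugB [247.8 215.9] [284.9 165.9] [ 0.6507 -0.015   0.207 ] 0.0012213172014063436
tabA [284.1 255.8] [231.9 159.4] [0.6677 0.1102 0.2107] 0.002461303801832653
tabB [258.8 228.6] [268.  163.6] [0.6568 0.0249 0.2073] 0.0014119655166968026
grip [277.1 189.2] [282.6 203.6] [ 0.5613 -0.0093  0.2211] 0.00207262424062926
trigtop [431.2 289.5] [128.2 239. ] [0.4856 0.3751 0.1518] 0.000679077421002125
hilttop [418.8 280.5] [141. 236.] [0.4914 0.3426 0.1579] 0.003909806528671209
```

```bash
cat >> h.py <<'E'
def go(x,y,z,yaw):
    """shift (tool axes) and turn for TCP at x,y,z pointing down, jaws along world yaw (deg) or its opposite"""
    p,R=pose();best=None
    for a in(yaw,yaw+180):
        j=np.array([np.cos(np.radians(a)),np.sin(np.radians(a)),0]);X=np.array([0,0,-1.])
        w=(R.inv()*Ro.from_matrix(np.c_[X,j,np.cross(X,j)])).as_rotvec(degrees=True)
        if best is None or np.linalg.norm(w)<np.linalg.norm(best):best=w
    print('shift',(R.inv().apply(np.array([x,y,z])-p)).round(4),'turn',best.round(2))
def rep():
    o=ctrl.get_obs();print({k:np.round(o[k],4).tolist() for k in('clock','joint_pos','tool_pos','orientation','force','opening')})
E
python3 - <<'E'
from h import *
np.set_printoptions(precision=4,suppress=True)
C=[(60,85),(225,52),(243,178),(82,207)]
W=np.array([atz('top',(120+u*.2167,210+v*.2167),.012) for u,v in C])
print(W,W.mean(0))
print('R',pose()[1].as_matrix())
go(.4905,.348,.205,101); go(.4905,.348,.106,101)
E
```

```text
[[0.5168 0.414  0.012 ]
 [0.5352 0.3129 0.012 ]
 [0.4587 0.3014 0.012 ]
 [0.4427 0.3994 0.012 ]] [0.4883 0.3569 0.012 ]
R [[-0.     -0.2307 -0.973 ]
 [-0.     -0.973   0.2307]
 [-1.      0.      0.    ]]
shift [ 0.0216  0.2232 -0.397 ] turn [-24.34   0.    -0.  ]
shift [ 0.1206  0.2232 -0.397 ] turn [-24.34   0.    -0.  ]
```

Call:
{"name": "drive_tool", "arguments": {"plan": [[[0.0,0.223,-0.397],[-24,0,0],1],[[0.0,0.223,-0.397],[-24,0,0],1],[[0.0,0.223,-0.397],[-24,0,0],1],[[0.0,0.223,-0.397],[-24,0,0],1],[[0.0,0.223,-0.397],[-24,0,0],1],[[0.0,0.223,-0.397],[-24,0,0],1],[[0.0,0.223,-0.397],[-24,0,0],1],[[0.0,0.223,-0.397],[-24,0,0],1],[[0.0,0.223,-0.397],[-24,0,0],1],[[0.0,0.223,-0.397],[-24,0,0],1],[[0.0,0.223,-0.397],[-24,0,0],1],[[0.0,0.223,-0.397],[-24,0,0],1],[[0.022,0.223,-0.397],[-24,0,0],1],[[0.022,0.223,-0.397],[-24,0,0],1],[[0.022,0.223,-0.397],[-24,0,0],1],[[0.022,0.223,-0.397],[-24,0,0],1]]}}

```text
clock: 3.13
tool_pos: [0.4906, 0.3485, 0.2052]
orientation: [141.0, 90.0, -28.3]
force: [0.4, 0.6, 0.9]
opening: 0.0878
```

```bash
python3 - <<'E'
from h import *
rep(); go(.4905,.348,.106,100.5)
im=ctrl.snapshot('scene');im2=ctrl.snapshot('top')
a=cv2.resize(im[220:340,350:480],(400,369),interpolation=2);b=cv2.resize(im2[180:300,90:220],(400,369),interpolation=2)
cv2.imwrite('pics/hov.png',np.clip(np.hstack([a,b])*1.4,0,255).astype(np.uint8))
E
```

```text
{'clock': 3.1333, 'joint_pos': [53.9941, 14.5458, -10.7348, 0.0251, -64.7163, 46.6994], 'tool_pos': [0.4906, 0.3485, 0.2052], 'orientation': [141.0327, 89.9771, -28.2631], 'force': [0.3915, 0.5939, 0.8614], 'opening': 0.0878}
shift [0.0992 0.0005 0.0002] turn [ 0.2  -0.02 -0.01]
```

View pics/hov.png

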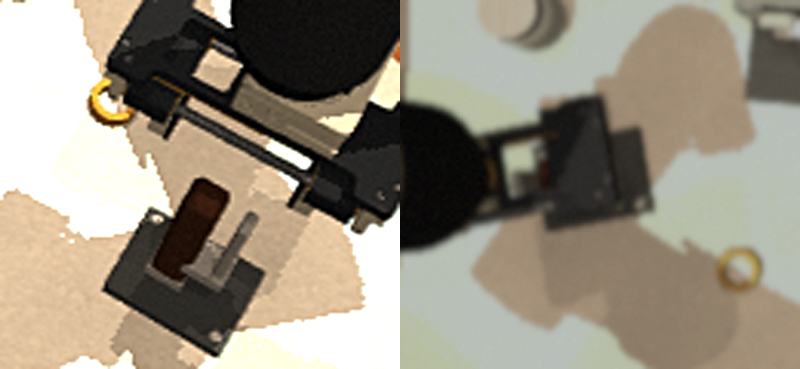

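The gripper is lined up over the hilt and trigger: in the left crop the fingers bracket them at (160,120) and (300,195). Next I descend and squeeze.

Call:
{"name": "drive_tool", "arguments": {"plan": [[[0.03,0,0],[0,0,0],1],[[0.05,0,0],[0,0,0],1],[[0.07,0,0],[0,0,0],1],[[0.085,0,0],[0,0,0],1],[[0.099,0,0],[0,0,0],1],[[0.099,0,0],[0,0,0],1],[[0.099,0,0],[0,0,0],1]]}}

```text
clock: 3.82
tool_pos: [0.4905, 0.3494, 0.1068]
orientation: [176.4, 90.0, 7.2]
force: [1.0, -0.5, -0.2]
opening: 0.0876
```

Call:
{"name": "drive_tool", "arguments": {"plan": [[[0,0,0],[0,0,0],0.5],[[0,0,0],[0,0,0],0.4],[[0,0,0],[0,0,0],0.3],[[0,0,0],[0,0,0],0.2],[[0,0,0],[0,0,0],0.2],[[0,0,0],[0,0,0],0.2],[[0,0,0],[0,0,0],0.2],[[0,0,0],[0,0,0],0.2]]}}

```text
clock: 4.48
tool_pos: [0.4906, 0.3514, 0.1074]
orientation: [-127.8, 89.8, 63.0]
force: [-4.1, 9.1, -1.0]
opening: 0.0399
```

Call:
{"name": "drive_tool", "arguments": {"plan": [[[0,-0.003,0],[0,0,0],0.1],[[0,-0.003,0],[0,0,0],0.1],[[0,-0.003,0],[0,0,0],0.1],[[0,-0.003,0],[0,0,0],0.1]]}}

```text
clock: 4.82
tool_pos: [0.4904, 0.3516, 0.1073]
orientation: [153.2, 89.9, -16.1]
force: [4.5, -9.6, 0.5]
opening: 0.0386
```

Call:
{"name": "drive_tool", "arguments": {"plan": [[[0,0,0],[0,0,0],0.0],[[0,0,0],[0,0,0],0.0],[[0,0,0],[0,0,0],0.0],[[0,0,0],[0,0,0],0.0]]}}

```text
clock: 5.15
tool_pos: [0.4905, 0.3514, 0.1073]
orientation: [146.6, 89.9, -22.6]
force: [1.5, -2.2, 0.0]
opening: 0.0382
```

```bash
python3 - <<'E'
from h import *
rep()
im=ctrl.snapshot('scene')
cv2.imwrite('pics/sq.png',np.clip(cv2.resize(im[240:330,360:470],(600,490),interpolation=2)*1.4,0,255).astype(np.uint8))
E
```

```text
{'clock': 5.15, 'joint_pos': [54.2113, 19.6477, -17.5466, 0.1021, -52.7867, 46.4715], 'tool_pos': [0.4905, 0.3514, 0.1073], 'orientation': [146.6167, 89.9165, -22.6388], 'force': [1.5469, -2.2011, 0.0333], 'opening': 0.0382}
```

View pics/sq.png

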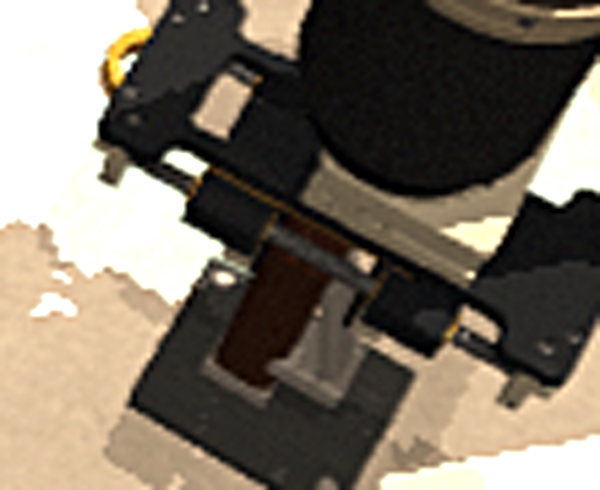

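The picture shows the trigger leaning against the hilt between the fingers, at about (330,310), with an opening of 38 mm and balanced forces. I'll let go and rise.

Call:
{"name": "drive_tool", "arguments": {"plan": [[[0,0,0],[0,0,0],1],[[0,0,0],[0,0,0],1],[[0,0,0],[0,0,0],1],[[0,0,0],[0,0,0],1],[[0,0,0],[0,0,0],1],[[-0.04,0,0],[0,0,0],1],[[-0.08,0,0],[0,0,0],1],[[-0.12,0,0],[0,0,0],1],[[-0.16,0,0],[0,0,0],1],[[-0.16,0,0],[0,0,0],1]]}}

```text
clock: 6.03
tool_pos: [0.4933, 0.353, 0.2767]
orientation: [-160.0, 89.3, 30.8]
force: [0.3, 1.1, 1.1]
opening: 0.0872
```

```bash
python3 - <<'E'
from h import *
rep(); go(.667,.138,.245,84.7);go(.667,.138,.166,84.7)
E
```

```text
{'clock': 6.0333, 'joint_pos': [54.2188, 12.0864, -4.6356, 0.3105, -72.593, 46.4856], 'tool_pos': [0.4933, 0.353, 0.2767], 'orientation': [-159.9603, 89.2534, 30.8353], 'force': [0.2559, 1.1115, 1.0517], 'opening': 0.0872}
shift [ 0.0322  0.2439 -0.13  ] turn [16.1  -0.66  0.35]
shift [ 0.1112  0.2442 -0.129 ] turn [16.1  -0.66  0.35]
```

Call:
{"name": "drive_tool", "arguments": {"plan": [[[0.01,0.244,-0.13],[16,-0.7,0.3],1],[[0.01,0.244,-0.13],[16,-0.7,0.3],1],[[0.01,0.244,-0.13],[16,-0.7,0.3],1],[[0.01,0.244,-0.13],[16,-0.7,0.3],1],[[0.01,0.244,-0.13],[16,-0.7,0.3],1],[[0.01,0.244,-0.13],[16,-0.7,0.3],1],[[0.01,0.244,-0.13],[16,-0.7,0.3],1],[[0.01,0.244,-0.13],[16,-0.7,0.3],1],[[0.032,0.244,-0.13],[16,-0.7,0.3],1],[[0.032,0.244,-0.13],[16,-0.7,0.3],1],[[0.032,0.244,-0.13],[16,-0.7,0.3],1],[[0.032,0.244,-0.13],[16,-0.7,0.3],1]]}}

```text
clock: 7.03
tool_pos: [0.6669, 0.138, 0.2456]
orientation: [-4.4, 89.9, 170.4]
force: [-0.5, 0.5, 0.8]
opening: 0.0876
```

```bash
python3 - <<'E'
from h import *
rep(); go(.667,.138,.166,84.7)
im=ctrl.snapshot('scene');im2=ctrl.snapshot('top')
a=cv2.resize(im[190:310,210:340],(400,369),interpolation=2);b=cv2.resize(im2[110:230,180:310],(400,369),interpolation=2)
cv2.imwrite('pics/hov2.png',np.clip(np.hstack([a,b])*1.4,0,255).astype(np.uint8))
for n in('trigger_mid','catch_a_mid'):
  for c in('scene','top'):
    print(n,c,[(np.round(k['pixel'],1),round(k['confidence'],2)) for k in ctrl.landmark_of(c,n)])
E
```

```text
{'clock': 7.0333, 'joint_pos': [28.0328, 20.5656, 3.2088, -0.0351, -72.6867, 56.8099], 'tool_pos': [0.6669, 0.138, 0.2456], 'orientation': [-4.4398, 89.9451, 170.3924], 'force': [-0.5313, 0.4918, 0.7917], 'opening': 0.0876}
shift [ 0.0796  0.     -0.0002] turn [0.13 0.05 0.  ]
trigger_mid scene [(array([416.2, 285.9]), 0.7), (array([306.1, 353.7]), 0.16)]
trigger_mid top [(array([141.9, 237.8]), 0.96), (array([215.6, 186.8]), 0.25)]
catch_a_mid scene [(array([293.1, 269. ]), 0.59), (array([247.6, 229.7]), 0.56)]
catch_a_mid top [(array([220.6, 162.8]), 0.98)]
```

View pics/hov2.png

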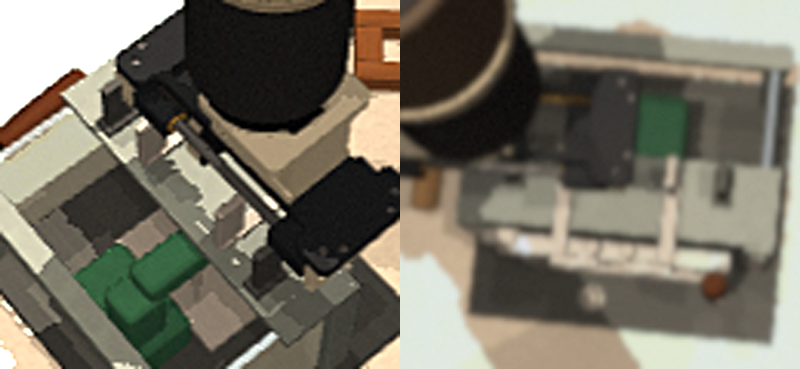

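The two fingers straddle the hinge-end catch: in the left crop the inner finger is at (165,110), the outer one at (310,265), and tab and lug sit between. I descend now.

Call:
{"name": "drive_tool", "arguments": {"plan": [[[0.025,0,0],[0,0,0],1],[[0.045,0,0],[0,0,0],1],[[0.065,0,0],[0,0,0],1],[[0.08,0,0],[0,0,0],1],[[0.08,0,0],[0,0,0],1],[[0.08,0,0],[0,0,0],1]]}}

```text
clock: 7.83
tool_pos: [0.6669, 0.1383, 0.1657]
orientation: [-19.4, 89.9, 155.4]
force: [-0.1, 0.2, 1.7]
opening: 0.0875
```

Call:
{"name": "drive_tool", "arguments": {"plan": [[[0,0,0],[0,0,0],0.5],[[0,0,0],[0,0,0],0.4],[[0,0,0],[0,0,0],0.3],[[0,0,0],[0,0,0],0.2],[[0,0,0],[0,0,0],0.1],[[0,0,0],[0,0,0],0],[[0,0,0],[0,0,0],0]]}}

```text
clock: 8.42
tool_pos: [0.6672, 0.1375, 0.1663]
orientation: [73.2, 90.0, -112.0]
force: [0.3, -4.4, 3.6]
opening: 0.0467
```

Call:
{"name": "drive_tool", "arguments": {"plan": [[[0,0,0],[0,0,0],0],[[0,0,0],[0,0,0],0],[[0,0,0],[0,0,0],0],[[0,0,0],[0,0,0],0],[[0,0,0],[0,0,0],0]]}}

```text
clock: 8.83
tool_pos: [0.6674, 0.1386, 0.1664]
orientation: [-116.9, 89.9, 57.9]
force: [-0.1, 5.4, 1.6]
opening: 0.0351
```

Call:
{"name": "drive_tool", "arguments": {"plan": [[[0,0,0],[0,0,0],0],[[0,0,0],[0,0,0],0],[[0,0,0],[0,0,0],0]]}}

```text
clock: 9.08
tool_pos: [0.6674, 0.1386, 0.1664]
orientation: [-117.1, 89.9, 57.8]
force: [-0.0, 2.4, 2.0]
opening: 0.035
```

Call:
{"name": "drive_tool", "arguments": {"plan": [[[0,0,0],[0,0,0],1],[[0,0,0],[0,0,0],1],[[0,0,0],[0,0,0],1],[[0,0,0],[0,0,0],1],[[0,0,0],[0,0,0],1],[[-0.03,0,0],[0,0,0],1],[[-0.06,0,0],[0,0,0],1],[[-0.09,0,0],[0,0,0],1],[[-0.09,0,0],[0,0,0],1]]}}

```text
clock: 9.83
tool_pos: [0.6701, 0.1388, 0.2638]
orientation: [-158.5, 89.4, 16.4]
force: [0.8, 0.3, 2.1]
opening: 0.0861
```

```bash
python3 - <<'E'
from h import *
rep(); go(.655,.0035,.25,84.7);go(.655,.0035,.166,84.7)
r={}
for n in ['catch_b_mid','lug_b','catch_b','grip_mid','gate_hinge']:
  for c in('scene','top'):
    if n!='catch_b': k=ctrl.landmark_of(c,n);print(n,c,[(np.round(q['pixel'],1).tolist(),round(q['confidence'],2)) for q in k]);r[n,c]=k
for n in ['grip_mid','catch_b_mid','gate_hinge']:
  for a in r[n,'scene'][:2]:
    for b in r[n,'top'][:2]:
      print(n,tri(a['pixel'],b['pixel']))
for c in ('scene','top'):print(c,proj(c,np.array([.655,.0035,.185])))
E
```

```text
{'clock': 9.8333, 'joint_pos': [28.0478, 19.9835, 4.6286, 0.1272, -74.0508, 56.8086], 'tool_pos': [0.6701, 0.1388, 0.2638], 'orientation': [-158.4714, 89.3932, 16.4194], 'force': [0.7845, 0.3016, 2.1061], 'opening': 0.0861}
shift [0.0132 0.1362 0.0031] turn [ 0.19 -0.56  0.22]
shift [0.0972 0.1365 0.004 ] turn [ 0.19 -0.56  0.22]
catch_b_mid scene [([251.2, 223.7], 0.97)]
catch_b_mid top [([277.8, 172.5], 0.93), ([401.7, 225.5], 0.68)]
lug_b scene [([247.8, 226.9], 0.52), ([295.1, 280.4], 0.48)]
lug_b top [([284.9, 168.1], 0.61)]
grip_mid scene []
grip_mid top [([283.9, 203.8], 0.61)]
gate_hinge scene [([296.5, 279.2], 0.24)]
gate_hinge top [([222.6, 160.2], 0.72), ([214.3, 186.8], 0.63)]
catch_b_mid (array([ 0.64450654, -0.00280396,  0.17783417]), np.float64(0.012352608055073447))
catch_b_mid (array([ 0.48657014, -0.33214206, -0.32884534]), np.float64(0.2066883045078014))
gate_hinge (array([0.67350694, 0.14507877, 0.15518245]), np.float64(0.014439040811990874))
gate_hinge (array([0.63438001, 0.15237051, 0.10066621]), np.float64(0.04629697727878653))
scene [252.47384523 227.09441442]
top [276.99735787 166.07693075]
```

Call:
{"name": "drive_tool", "arguments": {"plan": [[[0.005,0.139,0.003],[0,-0.5,0.2],1],[[0.005,0.139,0.003],[0,-0.5,0.2],1],[[0.005,0.139,0.003],[0,-0.5,0.2],1],[[0.005,0.139,0.003],[0,-0.5,0.2],1],[[0.01,0.139,0.003],[0,-0.5,0.2],1],[[0.01,0.139,0.003],[0,-0.5,0.2],1],[[0.01,0.139,0.003],[0,-0.5,0.2],1]]}}

```text
clock: 10.82
tool_pos: [0.6513, 0.0004, 0.2446]
orientation: [19.3, 89.3, -165.9]
force: [0.3, 0.4, 0.2]
opening: 0.0876
```

```bash
python3 - <<'E'
from h import *
rep(); go(.6545,.001,.166,84.7)
im=ctrl.snapshot('scene');im2=ctrl.snapshot('top')
a=cv2.resize(im[170:290,200:330],(400,369),interpolation=2);b=cv2.resize(im2[110:230,200:330],(400,369),interpolation=2)
cv2.imwrite('pics/hov3.png',np.clip(np.hstack([a,b])*1.4,0,255).astype(np.uint8))
E
```

```text
{'clock': 10.8167, 'joint_pos': [17.1411, 18.1602, -0.4143, -0.0372, -72.0922, 67.71], 'tool_pos': [0.6513, 0.0004, 0.2446], 'orientation': [19.2619, 89.3323, -165.8986], 'force': [0.3037, 0.4334, 0.1765], 'opening': 0.0876}
shift [ 0.0786 -0.0012 -0.004 ] turn [ 0.14  0.63 -0.22]
```

View pics/hov3.png

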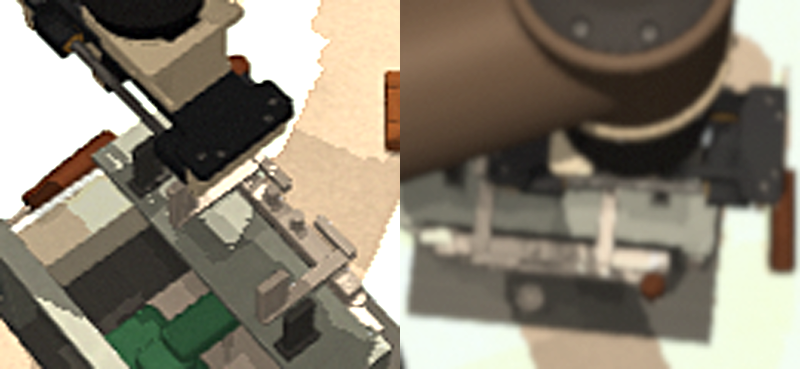

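Catch A is visibly closed at (290,310) in the left crop, and the fingers now straddle catch B. I descend on B.

Call:
{"name": "drive_tool", "arguments": {"plan": [[[0.02,-0.001,-0.004],[0,0.6,-0.2],1],[[0.04,-0.001,-0.004],[0,0.6,-0.2],1],[[0.06,-0.001,-0.004],[0,0.6,-0.2],1],[[0.078,-0.001,-0.004],[0,0.6,-0.2],1],[[0.079,-0.001,-0.004],[0,0.6,-0.2],1],[[0.079,-0.001,-0.004],[0,0.6,-0.2],1]]}}

```text
clock: 11.42
tool_pos: [0.6546, 0.0023, 0.1653]
orientation: [33.9, 89.9, -151.1]
force: [-0.2, -0.5, 0.5]
opening: 0.0879
```

Call:
{"name": "drive_tool", "arguments": {"plan": [[[0,0,0],[0,0,0],0.5],[[0,0,0],[0,0,0],0.4],[[0,0,0],[0,0,0],0.3],[[0,0,0],[0,0,0],0.2],[[0,0,0],[0,0,0],0.1],[[0,0,0],[0,0,0],0],[[0,0,0],[0,0,0],0],[[0,0,0],[0,0,0],0],[[0,0,0],[0,0,0],0],[[0,0,0],[0,0,0],0],[[0,0,0],[0,0,0],0],[[0,0,0],[0,0,0],0]]}}

```text
clock: 12.42
tool_pos: [0.6543, -0.0006, 0.1657]
orientation: [63.9, 89.7, -121.2]
force: [-0.1, -9.5, 1.9]
opening: 0.0353
```

Call:
{"name": "drive_tool", "arguments": {"plan": [[[0,0.001,0],[0,0,0],0],[[0,0.001,0],[0,0,0],0],[[0,0.001,0],[0,0,0],0]]}}

```text
clock: 12.67
tool_pos: [0.6543, -0.0009, 0.1657]
orientation: [59.9, 89.8, -125.2]
force: [-0.5, 4.8, 1.2]
opening: 0.0351
```

Call:
{"name": "drive_tool", "arguments": {"plan": [[[0,0,0],[0,0,0],1],[[0,0,0],[0,0,0],1],[[0,0,0],[0,0,0],1],[[0,0,0],[0,0,0],1],[[0,0,0],[0,0,0],1],[[-0.03,0,0],[0,0,0],1],[[-0.06,0,0],[0,0,0],1],[[-0.1,0,0],[0,0,0],1],[[-0.13,0,0],[0,0,0],1],[[-0.13,0,0],[0,0,0],1],[[-0.13,0,0],[0,0,0],1]]}}

```text
clock: 13.58
tool_pos: [0.6555, -0.0004, 0.2984]
orientation: [141.5, 89.8, -43.6]
force: [-0.3, -0.0, -0.9]
opening: 0.0876
```

```bash
python3 - <<'E'
from h import *
rep(); go(.563,-.009,.26,84.7);go(.563,-.009,.176,84.7)
im=ctrl.snapshot('scene');im2=ctrl.snapshot('top')
a=cv2.resize(im[170:290,200:330],(400,369),interpolation=2);b=cv2.resize(im2[110:230,200:330],(400,369),interpolation=2)
cv2.imwrite('pics/hov4.png',np.clip(np.hstack([a,b])*1.4,0,255).astype(np.uint8))
for c in('scene','top'):
  for n in('grip','grip_mid'):
    print(n,c,[(np.round(q['pixel'],1).tolist(),round(q['confidence'],2)) for q in (ctrl.cut_out if n=='grip' else ctrl.landmark_of)(c,n)])
  for z in(.165,.195,.225):print(c,z,proj(c,np.array([.563,-.009,z])).round(1))
E
```

```text
{'clock': 13.5833, 'joint_pos': [17.0703, 16.7055, 4.3631, 0.1624, -77.5687, 67.7961], 'tool_pos': [0.6555, -0.0004, 0.2984], 'orientation': [141.4771, 89.8182, -43.6216], 'force': [-0.3089, -0.0052, -0.9396], 'opening': 0.0876}
shift [0.0382 0.0167 0.0915] turn [ 0.2  -0.14 -0.11]
shift [0.1222 0.0165 0.0917] turn [ 0.2  -0.14 -0.11]
grip scene []
grip_mid scene []
scene 0.165 [277.2 203. ]
scene 0.195 [277.2 196.1]
scene 0.225 [277.2 188.9]
grip top [([277.9, 202.0], 0.44)]
grip_mid top [([283.4, 203.7], 0.46)]
top 0.165 [282.9 204.7]
top 0.195 [282.9 203.6]
top 0.225 [282.8 202.4]
```

View pics/hov4.png

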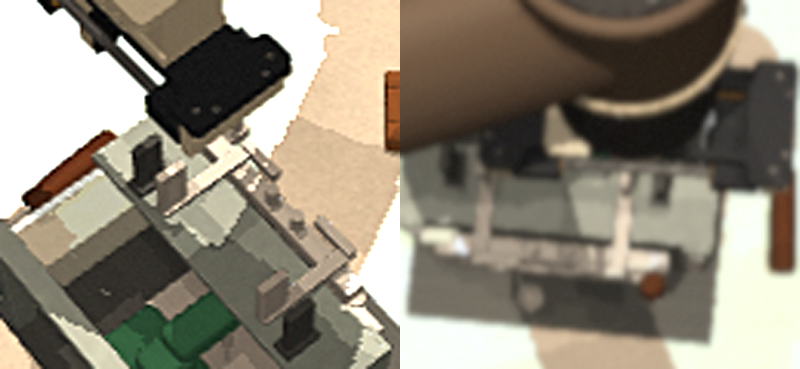

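Both catches are home: the tabs sit close to their lugs at (170,170) and (280,310). The grip in the top picture at about (282,203) matches my estimate of (0.563, -0.009). I go to it now.

Call:
{"name": "drive_tool", "arguments": {"plan": [[[0.02,0.0165,0.0915],[0,0,0],1],[[0.03,0.0165,0.0915],[0,0,0],1],[[0.038,0.0165,0.0915],[0,0,0],1],[[0.038,0.0165,0.0915],[0,0,0],1],[[0.06,0.0165,0.0915],[0,0,0],1],[[0.08,0.0165,0.0915],[0,0,0],1],[[0.1,0.0165,0.0915],[0,0,0],1],[[0.122,0.0165,0.0915],[0,0,0],1],[[0.122,0.0165,0.0915],[0,0,0],1],[[0.122,0.0165,0.0915],[0,0,0],1]]}}

```text
clock: 14.72
tool_pos: [0.561, -0.0095, 0.1722]
orientation: [40.9, 89.5, -144.2]
force: [-0.6, 0.2, 0.3]
opening: 0.0875
```

Call:
{"name": "drive_tool", "arguments": {"plan": [[[0,0,0],[0,0,0],0.4],[[0,0,0],[0,0,0],0.3],[[0,0,0],[0,0,0],0.2],[[0,0,0],[0,0,0],0.1],[[0,0,0],[0,0,0],0],[[0,0,0],[0,0,0],0],[[0,0,0],[0,0,0],0],[[0,0,0],[0,0,0],0],[[0,0,0],[0,0,0],0],[[0,0,0],[0,0,0],0]]}}

```text
clock: 15.55
tool_pos: [0.5611, -0.0092, 0.1722]
orientation: [39.5, 89.6, -145.6]
force: [1.3, 12.6, -1.6]
opening: 0.0267
```

```bash
python3 - <<'E'
from h import *
rep(); p,R=pose(); print(R.as_matrix().round(3))
im=ctrl.snapshot('scene')
cv2.imwrite('pics/g1.png',np.clip(cv2.resize(im[160:270,220:340],(500,458),interpolation=2)*1.4,0,255).astype(np.uint8))
# hinge from grip: cage yaw -5.3
for yaw in(-5.3,):
  c,s=np.cos(np.radians(yaw)),np.sin(np.radians(yaw));Rc=np.array([[c,-s],[s,c]])
  g=np.array([-.025,-.165]);h=p[:2]-Rc@g;print('hinge',h)
  for th in np.arange(.1,1.5,.1):
    ct,st=np.cos(th),np.sin(th)
    q=h+Rc@(np.array([[ct,st],[-st,ct]])@g)
    print(round(th,1),q.round(4),R.inv().apply([*(q-p[:2]),0]).round(4))
E
```

```text
{'clock': 15.55, 'joint_pos': [19.1255, 12.5598, -18.0696, 0.1356, -59.8006, 65.7173], 'tool_pos': [0.5611, -0.0092, 0.1722], 'orientation': [39.4636, 89.5543, -145.6249], 'force': [1.3046, 12.6332, -1.5603], 'opening': 0.0267}
[[-0.006 -0.089 -0.996]
 [-0.004 -0.996  0.089]
 [-1.     0.005  0.006]]
hinge [0.60126815 0.1527517 ]
0.1 [ 0.5452 -0.0044] [ 0.0001 -0.0034  0.0163]
0.2 [0.5298 0.002 ] [ 0.0002 -0.0084  0.0323]
0.3 [0.5151 0.0099] [ 0.0002 -0.0149  0.0476]
0.4 [0.5012 0.0192] [ 0.0003 -0.023   0.0622]
0.5 [0.4884 0.0298] [ 0.0003 -0.0325  0.0759]
0.6 [0.4767 0.0417] [ 0.0003 -0.0433  0.0886]
0.7 [0.4662 0.0547] [ 0.0003 -0.0553  0.1002]
0.8 [0.4571 0.0687] [ 0.0003 -0.0684  0.1105]
0.9 [0.4494 0.0835] [ 0.0003 -0.0825  0.1195]
1.0 [0.4433 0.099 ] [ 0.0003 -0.0974  0.127 ]
1.1 [0.4387 0.115 ] [ 0.0002 -0.1129  0.133 ]
1.2 [0.4357 0.1315] [ 0.0002 -0.129   0.1374]
1.3 [0.4345 0.1481] [ 1.000e-04 -1.455e-01  1.401e-01]
1.4 [0.4348 0.1648] [ 0.     -0.1621  0.1413]
```

View pics/g1.png

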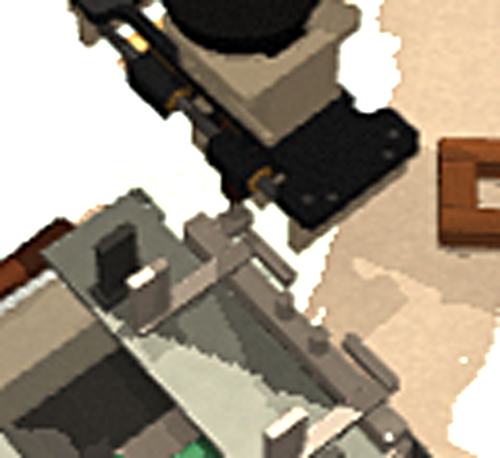

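Call:
{"name": "drive_tool", "arguments": {"plan": [[[-0.003,0.002,-0.002],[0,0.4,0],0.3],[[-0.003,0.0035,-0.002],[0,0.4,0],0.3],[[-0.003,0.0035,-0.002],[0,0.4,0],0.1],[[-0.003,0.0035,-0.002],[0,0.4,0],0],[[-0.003,0.0035,-0.002],[0,0.4,0],0],[[-0.003,0.0035,-0.002],[0,0.4,0],0],[[-0.003,0.0035,-0.002],[0,0.4,0],0]]}}

```text
clock: 16.18
tool_pos: [0.5653, -0.0067, 0.1747]
orientation: [-141.7, 89.6, 33.3]
force: [2.2, 22.0, -3.8]
opening: 0.0195
```

Call:
{"name": "drive_tool", "arguments": {"plan": [[[0,0,0],[0,0,0],0],[[0,0,0],[0,0,0],0],[[0,0,0],[0,0,0],0]]}}

```text
clock: 16.43
tool_pos: [0.5652, -0.0061, 0.1747]
orientation: [-137.2, 89.6, 37.8]
force: [-1.5, 5.0, 1.7]
opening: 0.0193
```

```bash
cat > arc.py <<'E'
from h import *
import sys
rep(); p,R=pose(); print(R.as_matrix().round(3))
yaw=-5.3;c,s=np.cos(np.radians(yaw)),np.sin(np.radians(yaw));Rc=np.array([[c,-s],[s,c]])
g=np.array([-.025,-.165])
h=np.array([float(v) for v in sys.argv[1:3]]) if len(sys.argv)>2 else p[:2]-Rc@g
d=Rc.T@(p[:2]-h);print('hinge',h,'radius',np.hypot(*d),'theta',np.arctan2(*g[::-1])-np.arctan2(*d[::-1]))
for th in np.arange(0,1.5,.1):
    ct,st=np.cos(th),np.sin(th)
    q=h+Rc@(np.array([[ct,st],[-st,ct]])@g)
    print(round(th,1),R.inv().apply([*(q-p[:2]),.175-p[2]]).round(4))
E
python3 arc.py
```

```text
{'clock': 16.4333, 'joint_pos': [19.1184, 12.3708, -17.8325, -0.1623, -59.384, 65.9511], 'tool_pos': [0.5652, -0.0061, 0.1747], 'orientation': [-137.1798, 89.5642, 37.8076], 'force': [-1.4583, 4.992, 1.6863], 'opening': 0.0193}
[[ 0.006 -0.087 -0.996]
 [ 0.005 -0.996  0.087]
 [-1.    -0.005 -0.006]]
hinge [0.60530791 0.15587719] radius 0.16688319268278634 theta 2.220446049250313e-16
0.0 [-0.0003 -0.     -0.    ]
0.1 [-0.0004 -0.0034  0.0163]
0.2 [-0.0004 -0.0084  0.0322]
0.3 [-0.0005 -0.015   0.0476]
0.4 [-0.0005 -0.0231  0.0622]
0.5 [-0.0005 -0.0326  0.0759]
0.6 [-0.0006 -0.0434  0.0886]
0.7 [-0.0006 -0.0554  0.1001]
0.8 [-0.0006 -0.0685  0.1104]
0.9 [-0.0005 -0.0826  0.1194]
1.0 [-0.0005 -0.0975  0.1269]
1.1 [-0.0004 -0.1131  0.1328]
1.2 [-0.0004 -0.1292  0.1372]
1.3 [-0.0003 -0.1457  0.1399]
1.4 [-0.0002 -0.1623  0.141 ]
```

Call:
{"name": "drive_tool", "arguments": {"plan": [[[0,-0.0015,0.008],[0,0,0],0],[[0,-0.0034,0.016],[0,0,0],0],[[0,-0.006,0.024],[0,0,0],0],[[0,-0.0085,0.032],[0,0,0],0],[[0,-0.0085,0.032],[0,0,0],0],[[0,-0.0085,0.032],[0,0,0],0]]}}

```text
clock: 16.93
tool_pos: [0.5333, 0.0057, 0.1747]
orientation: [-136.7, 89.5, 38.3]
force: [2.5, 2.8, -1.0]
opening: 0.0194
```

```bash
python3 arc.py .6053 .1559
```

```text
{'clock': 16.9333, 'joint_pos': [21.5865, 9.3827, -21.6658, -0.1629, -58.4887, 63.5258], 'tool_pos': [0.5333, 0.0057, 0.1747], 'orientation': [-136.7442, 89.5167, 38.2835], 'force': [2.4509, 2.7608, -1.0321], 'opening': 0.0194}
[[ 0.007 -0.087 -0.996]
 [ 0.005 -0.996  0.087]
 [-1.    -0.006 -0.006]]
hinge [0.6053 0.1559] radius 0.1665225702649416 theta 0.2040603683780633
0.0 [-0.0001  0.009  -0.0327]
0.1 [-0.0002  0.0056 -0.0164]
0.2 [-0.0003  0.0006 -0.0005]
0.3 [-0.0003 -0.006   0.0148]
0.4 [-0.0004 -0.0141  0.0294]
0.5 [-0.0004 -0.0236  0.0431]
0.6 [-0.0004 -0.0344  0.0558]
0.7 [-0.0004 -0.0465  0.0674]
0.8 [-0.0004 -0.0596  0.0776]
0.9 [-0.0004 -0.0737  0.0866]
1.0 [-0.0003 -0.0886  0.0941]
1.1 [-0.0003 -0.1042  0.1   ]
1.2 [-0.0002 -0.1203  0.1044]
1.3 [-1.000e-04 -1.367e-01  1.071e-01]
1.4 [-0.     -0.1534  0.1082]
```

The grip follows the tool with low forces. Next I swing through the detent.

Call:
{"name": "drive_tool", "arguments": {"plan": [[[0,-0.003,0.0073],[0,0,0],0],[[0,-0.006,0.015],[0,0,0],0],[[0,-0.01,0.022],[0,0,0],0],[[0,-0.014,0.0295],[0,0,0],0],[[0,-0.0187,0.0363],[0,0,0],0],[[0,-0.0236,0.043],[0,0,0],0],[[0,-0.029,0.0495],[0,0,0],0],[[0,-0.0344,0.0558],[0,0,0],0],[[0,-0.0403,0.0617],[0,0,0],0],[[0,-0.0465,0.0674],[0,0,0],0],[[0,-0.0529,0.0726],[0,0,0],0],[[0,-0.0596,0.0776],[0,0,0],0],[[0,-0.0665,0.0822],[0,0,0],0],[[0,-0.0737,0.0866],[0,0,0],0],[[0,-0.0737,0.0866],[0,0,0],0]]}}

```text
clock: 18.18
tool_pos: [0.4541, 0.088, 0.1748]
orientation: [-141.0, 89.3, 34.1]
force: [9.3, 2.8, -7.9]
opening: 0.0194
```

```bash
python3 arc.py .6053 .1559
```

```text
{'clock': 18.1833, 'joint_pos': [35.4893, 2.3036, -29.9135, 0.0198, -57.1189, 49.5769], 'tool_pos': [0.4541, 0.088, 0.1748], 'orientation': [-141.0233, 89.3359, 34.0536], 'force': [9.344, 2.8064, -7.8764], 'opening': 0.0194}
[[ 0.01  -0.086 -0.996]
 [ 0.006 -0.996  0.086]
 [-1.    -0.007 -0.009]]
hinge [0.6053 0.1559] radius 0.16576850747578203 theta 0.9062238791474171
0.0 [ 0.0003  0.0843 -0.1188]
0.1 [ 1.000e-04  8.080e-02 -1.025e-01]
0.2 [ 0.      0.0758 -0.0866]
0.3 [-0.0001  0.0692 -0.0712]
0.4 [-0.0001  0.0611 -0.0567]
0.5 [-0.0002  0.0516 -0.043 ]
0.6 [-0.0002  0.0407 -0.0303]
0.7 [-0.0002  0.0287 -0.0187]
0.8 [-0.0002  0.0155 -0.0085]
0.9 [-0.0002  0.0014  0.0005]
1.0 [-0.0002 -0.0135  0.0079]
1.1 [-0.0001 -0.0291  0.0139]
1.2 [-0.     -0.0452  0.0182]
1.3 [ 0.0001 -0.0616  0.0209]
1.4 [ 0.0002 -0.0783  0.022 ]
```

Call:
{"name": "drive_tool", "arguments": {"plan": [[[0,-0.006,0.004],[0,0,0],0],[[0,-0.0135,0.0075],[0,0,0],0],[[0,-0.021,0.0108],[0,0,0],0],[[0,-0.029,0.0135],[0,0,0],0],[[0,-0.037,0.016],[0,0,0],0],[[0,-0.045,0.018],[0,0,0],0],[[0,-0.053,0.0195],[0,0,0],0],[[0,-0.0616,0.0206],[0,0,0],0],[[0,-0.07,0.0213],[0,0,0],0],[[0,-0.078,0.0217],[0,0,0],0],[[0,-0.082,0.0217],[0,0,0],0],[[0,-0.082,0.0217],[0,0,0],0],[[0,-0.082,0.0217],[0,0,0],0],[[0,-0.082,0.0217],[0,0,0],0]]}}

```text
clock: 19.35
tool_pos: [0.4403, 0.1705, 0.1748]
orientation: [-153.7, 89.3, 21.4]
force: [14.5, -5.0, -10.3]
opening: 0.0193
```

```bash
python3 arc.py .6053 .1559|head -5; python3 - <<'E'
from h import *
im=ctrl.snapshot('scene');im2=ctrl.snapshot('top')
a=cv2.resize(im[180:360,200:440],(400,300),interpolation=2);b=cv2.resize(im2[110:290,110:350],(400,300),interpolation=2)
cv2.imwrite('pics/end.png',np.clip(np.hstack([a,b])*1.4,0,255).astype(np.uint8))
E
```

```text
{'clock': 19.35, 'joint_pos': [45.3873, 3.2269, -29.0505, 0.3369, -57.0878, 39.5132], 'tool_pos': [0.4403, 0.1705, 0.1748], 'orientation': [-153.6982, 89.3047, 21.3838], 'force': [14.5136, -4.9706, -10.2739], 'opening': 0.0193}
[[ 0.011 -0.086 -0.996]
 [ 0.004 -0.996  0.086]
 [-1.    -0.005 -0.011]]
hinge [0.6053 0.1559] radius 0.165656200232426 theta 1.4163732908967834
```

View pics/end.png

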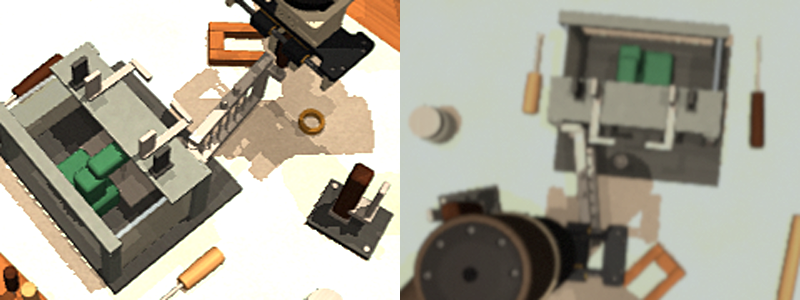

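The gate stands about square with the cage front in the right crop, held at the grip, with the catches closed, the trigger upright and the tools in place. I'll settle briefly, then hand in.

Call:
{"name": "drive_tool", "arguments": {"plan": [[[0,0,0],[0,0,0],0],[[0,0,0],[0,0,0],0],[[0,0,0],[0,0,0],0],[[0,0,0],[0,0,0],0],[[0,0,0],[0,0,0],0],[[0,0,0],[0,0,0],0]]}}

```text
clock: 19.95
tool_pos: [0.4404, 0.1691, 0.1747]
orientation: [-163.8, 89.3, 11.2]
force: [8.7, -4.2, -3.6]
opening: 0.0196
```

```bash
python3 arc.py .6053 .1559|sed -n '1p;5p'; python3 -c "
from plant import ctrl
o=ctrl.get_obs();print(o['qvel'])
if o['opening']>.017: print(ctrl.close_job())"
```

```text
{'clock': 19.95, 'joint_pos': [45.3393, 3.1917, -29.1568, 0.467, -57.0736, 39.4635], 'tool_pos': [0.4404, 0.1691, 0.1747], 'orientation': [-163.8265, 89.301, 11.2283], 'force': [8.6703, -4.1991, -3.5555], 'opening': 0.0196}
hinge [0.6053 0.1559] radius 0.16545481484847366 theta 1.4076715590417235
[ 0.00659145  0.01879675 -0.03192909  0.05952984  0.08495825  0.02279863]
the job is handed in; nothing more can be done
None
```

I ran the whole sequence in order and handed the job in at about 20 s on the robot's clock, still holding the gate open. `close_job` gave no verdict, so the results below are my own checks; the joint values themselves can't be read.

- **Trigger:** I squeezed it against the hilt. The first close pressed almost only on the trigger side, so I shifted the tool 3 mm. The opening then read 38 mm with contact on the hilt, against about 37 mm expected. I let it go, and the final picture shows it upright.
- **Catches:** I squeezed the hinge end first, then the grip end. Both closed to 35 mm (36 mm expected) with a clear reaction from the lug, and both look home in the last pictures.
- **Gate:** I gripped it by the wooden grip and swung it through the detent to about 1.41 rad, worked out from the tool position. The arm was nearly still at hand-in. The opening was 19.6 mm on the 20 mm grip, and the force on the tool was about 10 N.
- **Tools:** The parts of the bench in the last picture show nothing out of place. The mallet and thread cone were mostly or wholly outside that crop.

One disagreement: my first estimates of the trigger, hinge-end catch and wooden grip were about 3 mm off. I caught this from the contact forces and how far the fingers closed. The first close on the wooden grip gave a force sign that did not match where the grip turned out to be. After I re-centred, it held firmly.

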